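Set up the specimen photo stage

TASK

Seat the aluminium stage plate on the two pins of the white stage base, its large hole over the thick pin and its small hole over the thin pin, so that it lies flat on the base. Then take the longer of the two grey panels from the rack and slide it upright down into the slot of the plate's rail, fully home, and let go. Leave the short panel in the rack, and do not disturb the glass dish and the small capped jar beside the base.

Things in the scene. Friction and masses are not known exactly. Their poses are not given: they have to be found in the camera images.
- pin_thick (a point): centre of the foot of the thick pin on the top face of the stage base (fixed white block 130 (x) x 190 (y) mm, flat top 30 mm above the table). Vertical steel pin, diameter 18 mm, 26 mm tall, upper 8 mm tapering to 10 mm. Base axes: z up, y from the thin pin towards the thick pin. The base's centre is 25 mm in +x and 50 mm in -y from here
- pin_thin (a point): the same for the thin pin: diameter 12 mm, 26 mm tall, upper 8 mm tapering to 4 mm; 100 mm in -y from the thick pin
- plate_grip (a point): centre of the raised rail on the plate, 12.5 mm above the plate's top face and 20 mm in +x from the plate's centre. The rail is 24.5 mm wide (x), 138 mm long (y) and rises 29 mm above the top face; its outer sides are flat and upright for the first 25 mm and can be gripped across x. Plate axes
- hole_large (a point): centre of the large through hole (diameter 21 mm) at the plate's top face, 8 mm above the plate's underside; 45 mm in -x and 50 mm in +y from the rail's centre, plate axes
- hole_small (a point): centre of the small through hole (diameter 15 mm) at the plate's top face; 45 mm in -x and 50 mm in -y from the rail's centre, plate axes
- slot_floor (a point): centre of the floor of the slot in the top of the rail, level with the plate's top face. The slot is 10.5 mm wide (x), 126 mm long (y) and closed at the ends; it is straight for 25 mm and widens like a funnel over its upper 4 mm. Plate axes
- panel_center (a point): centre of the long grey plastic panel, loose, 0.1 to 0.17 kg, 8 mm thick (x), 120 mm long (y), 100 mm high (z), standing upright in one of the rack's two slots; a symmetrical slab, 50 mm from here to its top and bottom edges
- short_panel_center (a point): centre of the short grey plastic panel, loose, 8 mm thick (x), 80 mm long (y), 75 mm high (z), standing in the other slot of the rack
- rack_center (a point): centre of the inner floor of the white plastic rack, fixed, 120 (x) x 148 (y) mm, floor 6 mm and walls 36 mm above the table; its two slots run along y, 10 mm wide, 140 mm long, 30 mm deep, 36 mm either side of this point in x. Which slot holds which panel varies, and so does the side of the table where rack and plate lie
- dish_mark (a point): shallow glass dish on the table, 90 mm across, 16 mm high, close to the base on the robot's side; the point is 10 mm above the table on its axis
- jar_mark (a point): small amber jar with a white cap on the table, 52 mm across, 65 mm high, close behind the base; the point is 10 mm above the table on its axis
- plate: the stage plate, loose, bare aluminium, 0.35 to 0.55 kg: flat, 100 (x) x 150 (y) x 8 mm, with two through holes and a slotted rail along y. It starts flat on the table, rail up. Origin at the centre of its underside; z up, y along the rail from the small hole towards the large one, x across it, from the holes towards the rail
- panel: the long panel again; origin at the centre of its bottom edge, same axes

How it is judged:
By the outcome, as a careful person would: the job done as asked, in the order asked, and still so for the second after the job is handed in, with the robot touching nothing.
It also fails if it takes over 69 s, if anything falls off the work surface, if the arm or the gripper's body presses on something with over 40 N, if the wrist force passes 120 N, or if a joint passes its speed limit or range.

ROBOT

A 6-joint arm with a two-finger parallel gripper is mounted at the origin on the work surface. World frame = base frame: x ahead of the robot, y to its left, z up, the work surface at z = 0. Lengths are in m, angles in rad, forces in N, time in s.
With the tool pointing down it reaches from about 0.35 to 0.775 m from the base axis. Payload 5.5 kg.
Tool frame: the origin (TCP) lies between the finger pads; the fingertips stand 17 mm ahead of it and the grasp point (between the pads) lies 2 mm behind it (env.finger_overhang is the distance from the TCP to the fingertips, in m); z points along the fingers, y is the line along which they close (so a half turn about z gives the same grasp; the last joint's range is limited). The gripper opens to 85 mm and grips with 20 to 120 N. Pads are 22 mm wide; open, the fingers measure 114 mm over their backs; the gripper's body (76 mm by 85 mm) begins 54 mm behind the grasp point. The pads swing forward as they close: fully open they stand 13 mm farther back than shut.
Start: joints at [-1.405, 0.313, 0.046, 1.304, 0, 1.431], TCP at [0.173, -0.548, 0.248] pointing down, gripper open.
Joint ranges: [-2.76, 2.76], [-0.86, 1.69], [-1.03, 1.26], [-2.2, 2.34], [-1.47, 1.5], [-3.14, 3.14]. Speed limits (rad/s): [2.57, 2.57, 3.14, 3.14, 3.14, 3.14].

INTERFACE

Orientations are given as a unit quaternion [w, x, y, z].
In Python, from workcell import env gives the robot as it stands. The module is installed in compiled form; this text tells all that it offers.
- The arm moves only by the shell command python3 -m pendant 'ROWS' [FORCE]. ROWS is JSON, a list of rows, each a list of 5 numbers: the gripper's target within -1 to 1 (fully open at 1, half-way at 0, shut at -1), then the shift along the tool's x, y, z in m, then the turn about the tool's z in rad. A call has 1 to 8 rows; each row shifts and turns the commanded pose from where the row before left it, along the tool's axes as they then stand; what a row does not reach is not made up. A row lasts 1/8 s, in which the tool goes at most 62.5 mm and 10.7 degrees, less where a joint would pass 70% of its speed; a pose out of reach is approached as far as the arm can. A call with a gripper value outside its range is refused whole. The fingers move at their own pace and stop on an object; FORCE is the grip in N (left out, the last holds). Time passes only in rows, so rows that do not move let the fingers close. It gives the time, the measured TCP pose, the force, the opening and the grip force at its end, in the units of the state.
- env.get_state(): the state, without advancing time (a new reading comes with each control period).
- env.read_camera(name): name is "scene" or "side" or "wrist"; returns the picture (400x640x3 uint8, red, green, blue); there is no depth.
- env.calibration(name): a dict with "K" (3x3 intrinsics, pixels), "T" (4x4, takes a point from camera to world coordinates); the wrist camera has in their place "tool_from_camera" (4x4, takes a point from camera to tool coordinates, whose origin is the TCP and whose axes are the flange's). Camera axes: x right, y down, z forward; pixel columns grow to the right and rows downward; lengths in m; the calibration is good to about 2 mm. A picture is of the moment at which its call begins: read the wrist's pose just before it. calibration takes no time and is no camera call.
- env.hand_in(): hands the job in; it is judged then, once.
Trained networks look in the newest picture that a camera, given by its name, has taken for a name from the list of things; names that differ only in an ending like _2 or _b are one class to them, and where a whole thing is asked for, a point or a joint stands for the part that bears it (a point fixed in the world has none). Each returns a list of dicts, best first, with "score" (0 to 1); they miss things now and then, are a little off and sometimes report something else, mostly with a low value. They report only what shows in the picture. A call takes as long as a camera call.
- env.recognise(camera, label): "centre" ([column, row] in pixels, amid what is visible of it).
The state is a dict: "clock": time; "joint_pos": joint angles; "qvel": joint speeds; "tau": joint torques, N m; "tcp_pos": TCP position; "orientation": TCP orientation; "wrist_force": force on the tool from outside, world axes, zero at the start; "ft_torque": the same for the moment, N m; "finger_gap": finger opening in m; "grip_force": force on a finger pad.
Only numpy, scipy, OpenCV 4.12 (cv2) and the standard library are available. Lean on these libraries where they do the work, as an engineer would, in place of code of your own. Each camera call takes 0.05 s, during which the arm holds its last target. There are 200 camera calls.

## Working session

There is one attempt and no reset: what is moved stays moved. The work goes in short steps, Python scripts to look and compute and a shell command to move; the robot and the scene stay as the last step left them, time stands still between calls to the robot, and variables do not carry over. Pictures are saved under pics/ and viewed, at most 10 in all, crops included, and the job is handed in when it is done.

```bash
mkdir -p pics
cat > h.py <<'E'
import numpy as np, cv2
from workcell import env
from scipy.spatial.transform import Rotation as R
def cam(name):
    c=env.calibration(name)
    K=np.array(c["K"])
    if "T" in c: return K,np.array(c["T"])
    s=env.get_state(); q=s["orientation"]
    T=np.eye(4);T[:3,:3]=R.from_quat([q[1],q[2],q[3],q[0]]).as_matrix();T[:3,3]=s["tcp_pos"]
    return K,T@np.array(c["tool_from_camera"])
def shot(name,fn=None):
    K,T=cam(name); im=np.array(env.read_camera(name))
    if fn: cv2.imwrite("pics/"+fn,im[:,:,::-1])
    return im,K,T
def atz(px,K,T,z):
    px=np.atleast_2d(px).astype(float)
    d=(np.c_[px,np.ones(len(px))]@np.linalg.inv(K).T)@T[:3,:3].T
    o=T[:3,3]; return o+d*((z-o[2])/d[:,2])[:,None]
def proj(P,K,T):
    P=np.atleast_2d(P); c=(P-T[:3,3])@T[:3,:3]; p=c@K.T; return p[:,:2]/p[:,2:]
def tri(obs):
    A=np.zeros((3,3));b=np.zeros(3)
    for px,K,T in obs:
        d=T[:3,:3]@np.linalg.inv(K)@np.r_[px,1];d/=np.linalg.norm(d);M=np.eye(3)-np.outer(d,d);A+=M;b+=M@T[:3,3]
    return np.linalg.solve(A,b)
E
cat > a.py <<'E'
from h import *
np.set_printoptions(precision=4,suppress=True)
zs=dict(pin_thick=.03,pin_thin=.03,plate_grip=.0205,hole_large=.008,hole_small=.008,slot_floor=.008,panel_center=.056,short_panel_center=.05,rack_center=.006,dish_mark=.01,jar_mark=.01)
for c in("scene","side"):
    im,K,T=shot(c,c+"1.png")
    print(c,T[:3,3],T[:3,2])
    for n,z in zs.items():
        r=env.recognise(c,n)
        for d in r[:2]: print(n,np.round(d["score"],2),np.round(d["centre"],1),atz(d["centre"],K,T,z)[0])
print(env.get_state()); print(env.calibration("wrist"))
E
python3 a.py
```

```text
scene [ 0.9689 -0.3614  0.9882] [-0.3706  0.3277 -0.869 ]
pin_thick 0.89 [320.5 200.5] [0.5516 0.0042 0.03  ]
pin_thick 0.66 [216.2 271.2] [ 0.541  -0.3274  0.03  ]
pin_thin 0.89 [322.  198.1] [0.5484 0.0123 0.03  ]
plate_grip 0.81 [220.1 272.2] [ 0.5453 -0.321   0.0205]
hole_large 0.98 [220.  273.6] [ 0.5428 -0.3228  0.008 ]
hole_small 0.64 [215.4 270.5] [ 0.5283 -0.3272  0.008 ]
slot_floor 0.7 [219.2 273.5] [ 0.5413 -0.3242  0.008 ]
panel_center 0.79 [400.2 120.7] [0.5037 0.3607 0.056 ]
short_panel_center 0.62 [380.7 114.2] [0.4439 0.3377 0.05  ]
rack_center 0.81 [386.3 136.8] [0.4969 0.3188 0.006 ]
dish_mark 0.73 [295.9 166.6] [0.4079 0.0305 0.01  ]
jar_mark 0.91 [359.2 221. ] [0.6603 0.0515 0.01  ]
jar_mark 0.24 [400.1 120.5] [0.4799 0.3967 0.01  ]
side [-0.0177  0.5921  0.8661] [ 0.523  -0.5072 -0.685 ]
pin_thick 0.81 [335.2 228. ] [0.5276 0.0263 0.03  ]
pin_thin 0.84 [332.7 225.3] [0.5399 0.0237 0.03  ]
plate_grip 0.85 [408.7 177.1] [ 0.52   -0.3058  0.0205]
hole_large 0.62 [408.6 178.1] [ 0.5252 -0.3147  0.008 ]
hole_small 0.98 [406.9 178.3] [ 0.5285 -0.3101  0.008 ]
hole_smal
[... 600 characters left out ...]
3, -0.0002,  0.    , -0.0004, -0.0007]), 'tau': array([  0.0007, -48.0476,  29.8814,   0.0003,  -0.0001,   0.    ]), 'tcp_pos': array([ 0.1731, -0.5484,  0.2483]), 'orientation': array([0.    , 0.9883, 0.1523, 0.    ]), 'wrist_force': array([-0.0807, -0.088 ,  0.329 ]), 'ft_torque': array([ 0.0174,  0.0067, -0.0077]), 'grip_force': 0.0, 'finger_gap': 0.08529021626371186}
{'K': array([[341.1476,   0.    , 331.4536],
       [  0.    , 341.1476, 191.375 ],
       [  0.    ,   0.    ,   1.    ]]), 'tool_from_camera': array([[-0.001 , -0.9657, -0.2598,  0.0668],
       [ 1.    , -0.0014,  0.0014, -0.0003],
       [-0.0017, -0.2598,  0.9657, -0.1274],
       [ 0.    ,  0.    ,  0.    ,  1.    ]])}
```

```bash
python3 -c "
import cv2
a=cv2.imread('pics/scene1.png')[90:310,180:450];cv2.imwrite('pics/c1.png',cv2.resize(a,None,fx=2.7,fy=2.7,interpolation=cv2.INTER_CUBIC))
a=cv2.imread('pics/side1.png')[150:350,220:460];cv2.imwrite('pics/c2.png',cv2.resize(a,None,fx=3,fy=3,interpolation=cv2.INTER_CUBIC))"
```

```text
(no output)
```

View pics/c1.png

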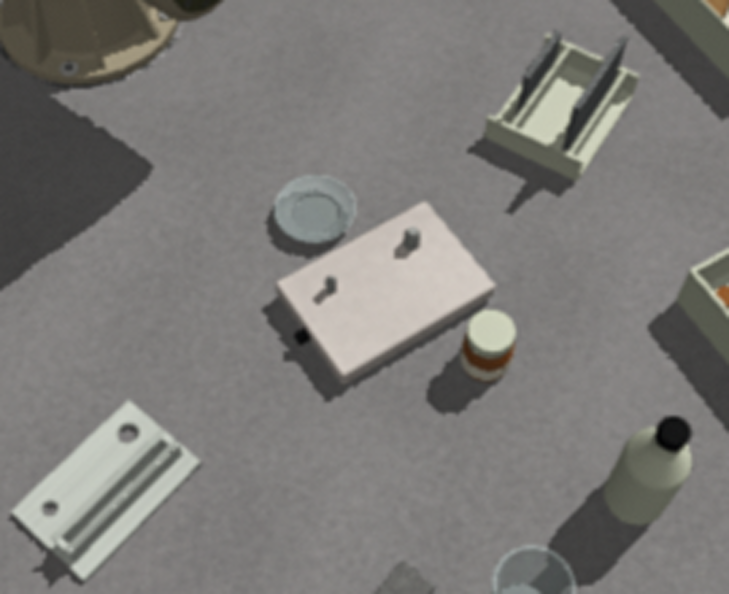

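View pics/c2.png

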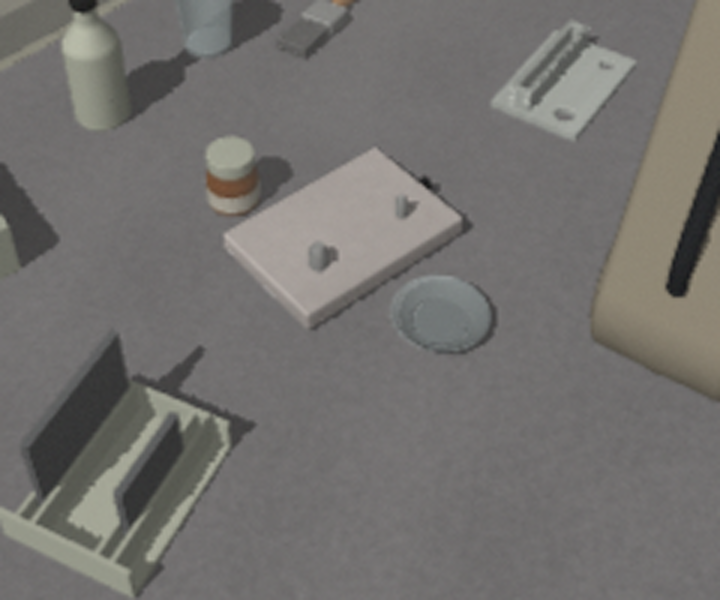

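The pictures show the plate lower-left in the scene view: large hole at crop (128,433), small hole at (50,508). The base has pin feet near (411,248) and (331,292), with a dish on the robot side and a jar behind. The rack is at the top right, with the long panel in its farther (right) slot.

```bash
cat > b.py <<'E'
from h import *
np.set_printoptions(precision=4,suppress=True)
S=lambda p:(np.array(p)/2.7+[180,90]); D=lambda p:(np.array(p)/3+[220,150])
K,T=cam("scene");K2,T2=cam("side")
L=atz(S([128,433]),K,T,.004)[0];s=atz(S([50,508]),K,T,.004)[0];print("holes scene",L,s,np.linalg.norm(L-s))
L2=atz(D([565,114]),K2,T2,.004)[0];s2=atz(D([606,66]),K2,T2,.004)[0];print("side",L2,s2,np.linalg.norm(L2-s2))
for a,b,n in(([411,233],[318,245],"thick"),([332,280],[402,199],"thin")):print(n,atz(S(a),K,T,.056)[0],atz(D(b),K2,T2,.056)[0])
print("long top ends",atz(S([[572,140],[623,43]]),K,T,.106),atz(D([[27,443],[114,333]]),K2,T2,.106))
print("short",atz(S([[522,102],[556,36]]),K,T,.081),atz(D([[120,488],[178,416]]),K2,T2,.081))
for A,B in((L,s),(L2,s2)):
    d=A-B;print("plate yaw(y axis)",np.degrees(np.arctan2(d[1],d[0])))
    u=d/np.linalg.norm(d);x=np.array([u[1],-u[0],0]);print("rail centre",(A+B)/2+x*.045)
E
python3 b.py
```

```text
holes scene [ 0.4995 -0.2724  0.004 ] [ 0.5164 -0.371   0.004 ] 0.09995218852857915
side [ 0.4988 -0.2786  0.004 ] [ 0.5148 -0.3752  0.004 ] 0.09791623773611711
thick [0.5244 0.0694 0.056 ] [0.519  0.0708 0.056 ]
thin [ 0.5163 -0.0285  0.056 ] [ 0.504  -0.0246  0.056 ]
long top ends [[0.5676 0.2489 0.106 ]
 [0.5086 0.3869 0.106 ]] [[0.4997 0.3891 0.106 ]
 [0.5347 0.2815 0.106 ]]
short [[0.485  0.2613 0.081 ]
 [0.4402 0.3574 0.081 ]] [[0.4363 0.3574 0.081 ]
 [0.4539 0.2871 0.081 ]]
plate yaw(y axis) 99.72631248913204
rail centre [ 0.5523 -0.3141  0.004 ]
plate yaw(y axis) 99.39026797521846
rail centre [ 0.5512 -0.3196  0.004 ]
```

```bash
python3 -m pendant '[[1,0,0,0,-0.179],[1,0,0,0,-0.179],[1,0,0,0,-0.179],[1,0,0,0,-0.179],[1,0,0,0,-0.179],[1,0,0,0,-0.179],[1,0,0,0,-0.179],[1,0,0,0,-0.179]]'
python3 -m pendant '[[1,0.02,0.05,0,0],[1,0.02,0.05,0,0],[1,0.02,0.05,0,0],[1,0.02,0.05,0,0],[1,0.02,0.05,0,0],[1,0.02,0.05,0,0],[1,0.02,0.05,0,0],[1,0.02,0.06,0,0]]'
cat > w.py <<'E'
import sys
from h import *
im,K,T=shot("wrist",sys.argv[1]); np.savez("pics/"+sys.argv[1]+".npz",K=K,T=T); print(env.get_state()["tcp_pos"],env.get_state()["clock"])
E
python3 w.py w1.png
```

```text
clock: 2.2
tcp_pos: [0.1731, -0.5484, 0.2483]
orientation: [0.0, 0.643, 0.766, -0.0]
wrist_force: [-0.3, -0.5, -0.5]
finger_gap: 0.0854
grip_force: 0.0
clock: 3.2
tcp_pos: [0.5514, -0.322, 0.2486]
orientation: [0.0, 0.646, 0.763, -0.0]
wrist_force: [0.1, -1.6, 0.1]
finger_gap: 0.0856
grip_force: 0.0
[ 0.55749587 -0.31749373  0.2476977 ] 3.25
```

View pics/w1.png

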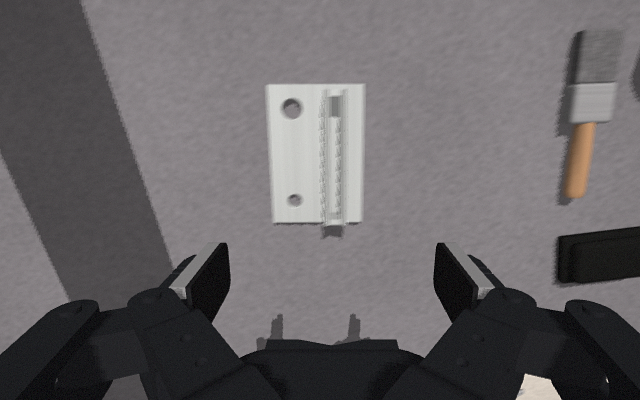

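The plate is in wrist view: large hole (292,107), small hole (295,200), rail near column 335. The arm was still settling, so I'll take a settled frame and measure from that.

```bash
python3 -m pendant '[[1,0,0,0,0],[1,0,0,0,0]]' >/dev/null
cat > p.py <<'E'
from h import *
np.set_printoptions(precision=4,suppress=True)
im,K,T=shot("wrist","w2.png")
st=env.get_state();print(st["tcp_pos"],st["orientation"],np.abs(st["qvel"]).max())
g=cv2.cvtColor(im,cv2.COLOR_RGB2GRAY)
u,v=250,70;c=g[u-180:240,250:390];ox,oy=250,70
_,b=cv2.threshold(c,0,255,cv2.THRESH_OTSU)
cs,h=cv2.findContours(b,cv2.RETR_CCOMP,cv2.CHAIN_APPROX_NONE)
H=[]
for k in cs:
    a=cv2.contourArea(k)
    if a>30:
        r=cv2.minAreaRect(k);print(a,np.array(r[0])+[ox,oy],r[1],r[2])
        if 60<a<600 and max(r[1])/min(r[1])<1.5:H.append(np.array(r[0])+[ox,oy])
        if a>3000:
            q=cv2.boxPoints(r)+[ox,oy];P=atz(q,K,T,.008);print("plate box",P,"c",P.mean(0),[np.linalg.norm(P[i]-P[i-1]) for i in range(4)])
for a in H: print("hole",a,atz(a,K,T,.004))
s=0
E
python3 p.py
```

```text
[ 0.5492 -0.3235  0.2484] [-0.0001  0.6462  0.7632 -0.0002] 0.011776960867009826
11937.0 [314.5 154.5] (141.0, 97.0) 90.0
plate box [[ 0.4707 -0.2541  0.008 ]
 [ 0.5691 -0.2376  0.008 ]
 [ 0.5982 -0.3893  0.008 ]
 [ 0.4885 -0.4076  0.008 ]] c [ 0.5316 -0.3221  0.008 ] [np.float64(0.15457178419767634), np.float64(0.09978148295692146), np.float64(0.15438413074924615), np.float64(0.11123781202171922)]
163.5 [294.25 200.25] (14.849241256713867, 14.142135620117188) 45.0
62.0 [329. 132.] (32.0, 2.0) 90.0
303.5 [322.  144.5] (6.0, 77.0) 0.0
377.5 [291.25 108.25] (21.920310974121094, 21.21320343017578) 45.0
726.0 [334.5 157.5] (124.99998474121094, 12.999998092651367) 90.0
hole [294.25 200.25] [[ 0.5161 -0.3742  0.004 ]]
hole [291.25 108.25] [[ 0.4991 -0.274   0.004 ]]
```

```bash
cat > q.py <<'E'
from h import *
np.set_printoptions(precision=4,suppress=True)
K,T=cam("wrist");s=atz([294.25,200.25],K,T,.008)[0];L=atz([291.25,108.25],K,T,.008)[0]
u=(L-s)/np.linalg.norm(L-s);x=np.array([u[1],-u[0],0]);c=(L+s)/2+.045*x
print(L,s,np.linalg.norm(L-s),np.degrees(np.arctan2(u[1],u[0])),"rail",c)
print("slot top px ctr",atz([[334.5,157.5]],K,T,.034))
st=env.get_state();q=st["orientation"];M=R.from_quat([q[1],q[2],q[3],q[0]]).as_matrix()
print("head",np.degrees(np.arctan2(M[1,0],M[0,0])),"shift tool",M.T@(np.r_[c[:2],.0205]-st["tcp_pos"]))
E
python3 q.py
```

```text
[ 0.4993 -0.2742  0.008 ] [ 0.5161 -0.3734  0.008 ] 0.10057103847886353 99.5919149193147 rail [ 0.5521 -0.3163  0.008 ]
slot top px ctr [[ 0.5518 -0.3139  0.034 ]]
head 99.49234145534423 shift tool [0.0066 0.0041 0.2279]
```

```bash
python3 -m pendant '[[1,0.007,0.004,0.02,0],[1,0,0,0.045,0],[1,0,0,0.045,0],[1,0,0,0.045,0],[1,0,0,0.035,0],[1,0,0,0.02,0],[1,0,0,0.01,0],[1,0,0,0,0]]' 90
python3 -m pendant '[[-0.2,0,0,0,0],[-1,0,0,0,0],[-1,0,0,0,0],[-1,0,0,0,0],[-1,0,0,0,0]]' 90
```

```text
clock: 4.55
tcp_pos: [0.5521, -0.3159, 0.0282]
orientation: [-0.0, 0.646, 0.763, -0.0]
wrist_force: [-0.0, 0.3, 0.1]
finger_gap: 0.0856
grip_force: 0.0
clock: 5.18
tcp_pos: [0.553, -0.3155, 0.0293]
orientation: [0.0, 0.646, 0.764, -0.0]
wrist_force: [-2.0, 0.6, 4.9]
finger_gap: 0.0226
grip_force: 91.8
```

```bash
python3 -m pendant '[[-1,0,0,-0.02,0],[-1,0,0,-0.04,0],[-1,0,0,-0.04,0],[-1,0.04,0.007,-0.04,0],[-1,0.04,0.007,-0.045,0],[-1,0.04,0.007,-0.045,0],[-1,0.04,0.007,-0.045,0],[-1,0.04,0.007,-0.045,0]]'
python3 -m pendant '[[-1,0,0,0,0.135],[-1,0,0,0,0.135],[-1,0,0,0,0],[-1,0,0,0,0],[-1,0,0,0,0]]'
python3 w.py w3.png
```

```text
clock: 6.18
tcp_pos: [0.5537, -0.1105, 0.3486]
orientation: [-0.001, 0.646, 0.764, -0.0]
wrist_force: [1.6, -0.0, -5.0]
finger_gap: 0.023
grip_force: 90.3
clock: 6.8
tcp_pos: [0.5541, -0.1123, 0.3478]
orientation: [-0.0, 0.742, 0.67, -0.0]
wrist_force: [-0.5, 0.1, -4.5]
finger_gap: 0.0224
grip_force: 90.3
[ 0.55408813 -0.11232     0.34793285] 6.85
```

View pics/w3.png

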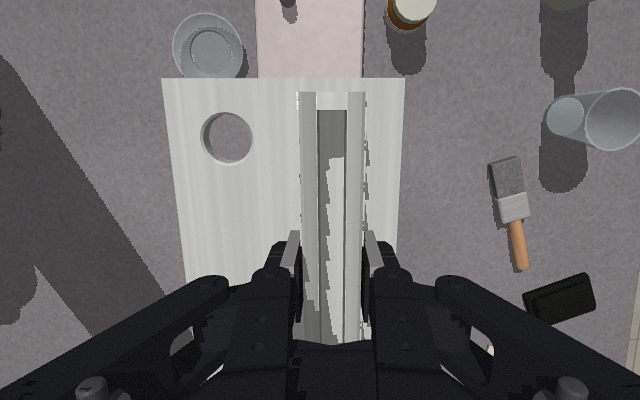

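Held plate in wrist view: large hole at (227,138), rail and jaws centred, one pin just showing at (289,8). I'll move forward to see both pins.

```bash
python3 -m pendant '[[-1,0.03,0,0,0],[-1,0.03,0,0,0],[-1,0.03,0,0,0],[-1,0,0,0,0],[-1,0,0,0,0],[-1,0,0,0,0]]'
python3 w.py w4.png; python3 -c "
import cv2
a=cv2.imread('pics/w4.png')[0:190,140:440];cv2.imwrite('pics/c4.png',cv2.resize(a,None,fx=2.6,fy=2.6,interpolation=cv2.INTER_CUBIC))"
```

```text
clock: 7.6
tcp_pos: [0.5634, -0.0234, 0.3482]
orientation: [0.0, 0.743, 0.669, -0.0]
wrist_force: [0.4, 0.2, -5.3]
finger_gap: 0.0226
grip_force: 90.3
[ 0.56345062 -0.02348634  0.34822265] 7.65
```

View pics/c4.png

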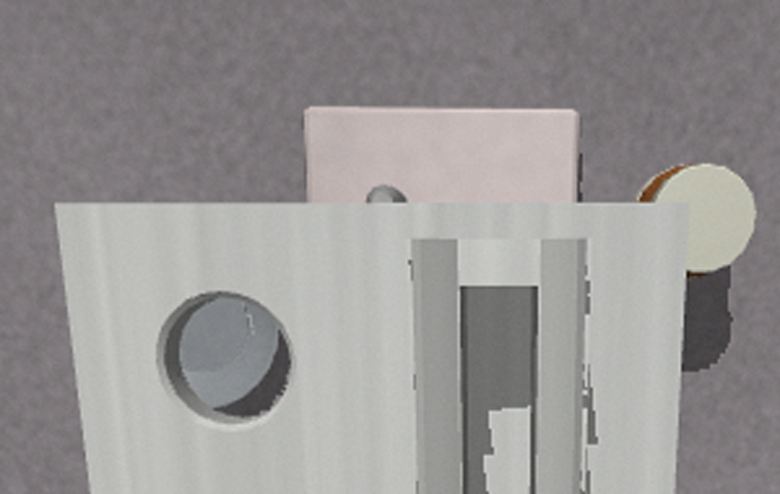

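The thick pin is half hidden by the plate edge (crop (386,195)) and the base's far edge is clear. I'll back up and take two shots, one per pin.

```bash
python3 -m pendant '[[-1,-0.035,0,0,0],[-1,0,0,0,0],[-1,0,0,0,0],[-1,0,0,0,0]]'
python3 w.py w5.png;python3 -m pendant '[[-1,-0.05,0,0,0],[-1,-0.05,0,0,0],[-1,0,0,0,0],[-1,0,0,0,0],[-1,0,0,0,0]]'
python3 w.py w6.png; python3 -c "
import cv2,numpy as np
A=[cv2.resize(cv2.imread('pics/w%d.png'%i)[0:100,220:400],None,fx=4,fy=3,interpolation=cv2.INTER_CUBIC) for i in (5,6)]
A=[cv2.resize(cv2.imread('pics/w%d.png'%i)[0:75,220:400],None,fx=4,fy=4,interpolation=cv2.INTER_CUBIC) for i in (5,6)]
cv2.imwrite('pics/c5.png',np.vstack(A))"
```

```text
clock: 8.15
tcp_pos: [0.5599, -0.0572, 0.3483]
orientation: [0.0, 0.743, 0.67, 0.0]
wrist_force: [-0.1, 0.5, -5.6]
finger_gap: 0.0225
grip_force: 90.3
[ 0.55984402 -0.05708976  0.34831493] 8.2
clock: 8.82
tcp_pos: [0.5497, -0.1558, 0.3484]
orientation: [-0.0, 0.742, 0.67, 0.0]
wrist_force: [0.7, 0.5, -5.6]
finger_gap: 0.0228
grip_force: 90.3
[ 0.54972467 -0.15573481  0.34844717] 8.875
```

View pics/c5.png

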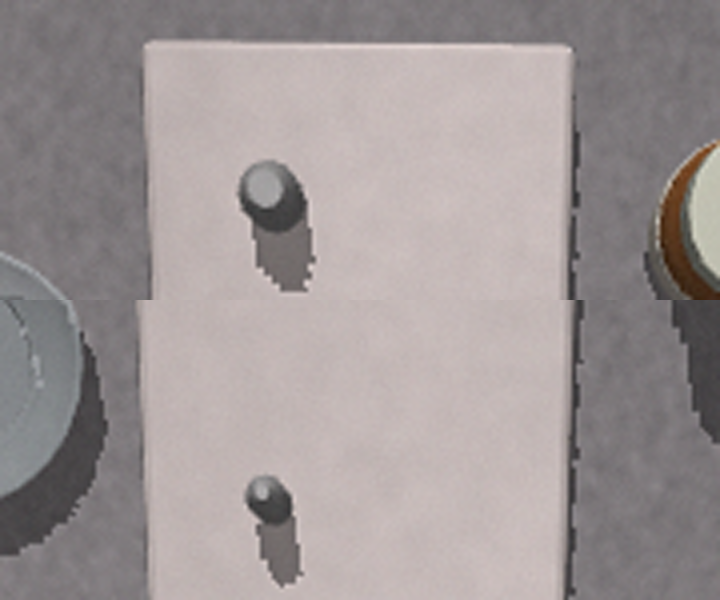

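Both pins are clear: thick pin top at pixel (285.6,46.4) in the first shot, thin pin top at (285.3,46.6) in the second.

```bash
cat > r.py <<'E'
from h import *
np.set_printoptions(precision=4,suppress=True)
def ld(i): d=np.load(f"pics/w{i}.png.npz"); return d["K"],d["T"]
k=atz([285.6,46.4],*ld(5),.056)[0];n=atz([285.3,46.6],*ld(6),.056)[0];d=k-n
print("thick",k,"thin",n,np.linalg.norm(d),"head",np.degrees(np.arctan2(d[1],d[0])))
TC=np.array(env.calibration("wrist")["tool_from_camera"])
for i in(3,4,5,6):
    g=cv2.cvtColor(cv2.imread(f"pics/w{i}.png"),cv2.COLOR_BGR2GRAY)
    c=g[95:185,190:265];K,_=ld(i)
    _,b=cv2.threshold(cv2.resize(c,None,fx=4,fy=4,interpolation=cv2.INTER_CUBIC),185,255,cv2.THRESH_BINARY_INV)
    cs,_=cv2.findContours(b,cv2.RETR_EXTERNAL,cv2.CHAIN_APPROX_NONE);m=max(cs,key=cv2.contourArea)
    e=cv2.fitEllipse(m);px=(np.array(e[0])+.5)/4-.5+[190,95]
    print(i,px,np.array(e[1])/4,"hole tool",atz(px,K,TC,.0213)[0])
P=atz([[162,79],[405,79.5]],K,TC,.0213);print("far edge",P)
st=env.get_state();q=st["orientation"];M=R.from_quat([q[1],q[2],q[3],q[0]]).as_matrix()
print("toolhead",np.degrees(np.arctan2(M[1,0],M[0,0])),st["tcp_pos"]);np.save("M.npy",M)
E
python3 r.py
```

```text
thick [0.5218 0.0719 0.056 ] thin [ 0.5111 -0.0268  0.056 ] 0.09927628838535046 head 83.80354456119072
3 [225.4716 134.6561] [51.4371 63.0443] hole tool [ 0.0515 -0.0447  0.0213]
4 [227.755  142.2473] [52.5407 90.0935] hole tool [ 0.0483 -0.044   0.0213]
5 [225.8785 134.5922] [51.3675 65.2248] hole tool [ 0.0516 -0.0445  0.0213]
6 [226.1108 136.996 ] [50.487  54.8837] hole tool [ 0.0505 -0.0445  0.0213]
far edge [[ 0.0744 -0.0691  0.0213]
 [ 0.0741  0.0316  0.0213]]
toolhead 84.19646599491679 [ 0.5497 -0.1557  0.3484]
```

```bash
python3 -m pendant '[[-1,0,0,0,0.007],[-1,0.044,-0.002,0,0],[-1,0.044,-0.002,0,0],[-1,0.044,-0.002,0,0],[-1,0.042,-0.0018,0,0],[-1,0,0,0.04,0],[-1,0,0,0.045,0],[-1,0,0,0.045,0]]'
python3 -m pendant '[[-1,0,0,0.045,0],[-1,0,0,0.045,0],[-1,0,0,0.03,0],[-1,0,0,0,0],[-1,0,0,0,0]]'
cat > s.py <<'E'
from h import *
np.set_printoptions(precision=4,suppress=True)
import sys
tx,ty,th=map(float,sys.argv[1:4])
st=env.get_state();q=st["orientation"];M=R.from_quat([q[1],q[2],q[3],q[0]]).as_matrix()
h=np.degrees(np.arctan2(M[1,0],M[0,0]));print("head",h,"turn",np.radians(h-th),"pos",st["tcp_pos"],"shift(now axes)",M.T@(np.array([tx,ty,st["tcp_pos"][2]])-st["tcp_pos"]),st["wrist_force"],st["clock"])
E
python3 s.py .5608 .0181 83.8
```

```text
clock: 9.88
tcp_pos: [0.5609, 0.0177, 0.2173]
orientation: [0.001, 0.744, 0.668, 0.0]
wrist_force: [0.3, 0.2, -4.4]
finger_gap: 0.023
grip_force: 90.3
clock: 10.5
tcp_pos: [0.5619, 0.017, 0.0997]
orientation: [0.001, 0.745, 0.667, 0.001]
wrist_force: [-0.3, -0.3, -4.1]
finger_gap: 0.0226
grip_force: 90.2
head 83.71728569110286 turn -0.0014436370287667026 pos [0.5619 0.017  0.0997] shift(now axes) [ 0.001  -0.0012 -0.    ] [-0.2687 -0.3402 -4.1464] 10.5
```

```bash
python3 -m pendant '[[-1,0.001,-0.0012,0.008,0],[-1,0,0,0,0],[-1,0,0,0,0]]'
python3 s.py .5608 .0181 83.8; python3 w.py w7.png; python3 -c "
import cv2
a=cv2.imread('pics/w7.png')[60:240,150:400];cv2.imwrite('pics/c7.png',cv2.resize(a,None,fx=3,fy=3,interpolation=cv2.INTER_CUBIC))"
```

```text
clock: 10.88
tcp_pos: [0.5601, 0.018, 0.0908]
orientation: [0.0, 0.745, 0.667, 0.0]
wrist_force: [0.5, 0.4, -5.1]
finger_gap: 0.0223
grip_force: 90.5
head 83.6989051961078 turn -0.0017644371845767861 pos [0.5601 0.018  0.0908] shift(now axes) [0.0002 0.0007 0.    ] [ 0.4897  0.3513 -5.0869] 10.875
[0.56009487 0.01795626 0.09073244] 10.925
```

View pics/c7.png

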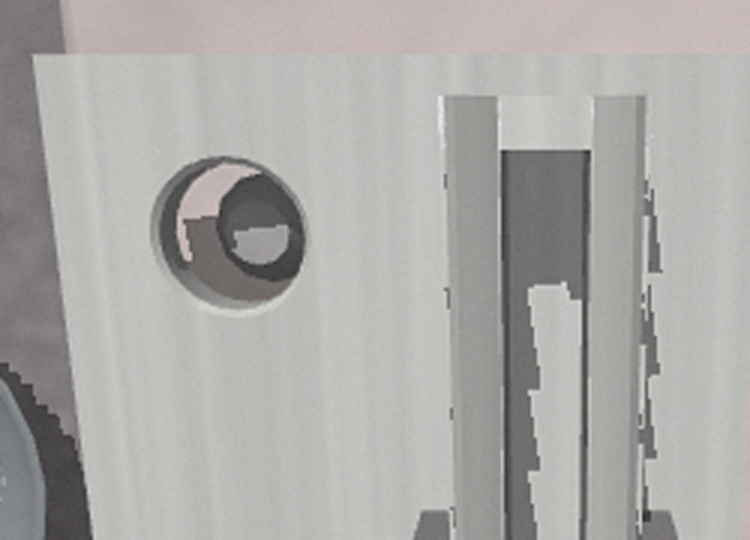

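Run:
```python
from h import *
np.set_printoptions(precision=4,suppress=True)
d=np.load("pics/w7.png.npz");K,T=d["K"],d["T"]
p=atz([237,138],K,T,.056)[0];h=atz([226.3,138.5],K,T,T[2,3]*0+.0907-.0213)[0]
print(p,h,"tool shift",T[:3,:3]@[0,0,0],(p-h))
st=env.get_state();q=st["orientation"];M=R.from_quat([q[1],q[2],q[3],q[0]]).as_matrix();print(M.T@(p-h),M.T@(h-st["tcp_pos"]))
```

```text
[0.5222 0.0711 0.056 ] [0.5213 0.0724 0.0694] tool shift [0. 0. 0.] [ 0.0008 -0.0014 -0.0134]
[-0.0013  0.001   0.0134] [ 0.0499 -0.0445  0.0213]
```

Through the large hole the pin top shows at crop (262,234), against the hole centre at (229,236). That puts the pin about 1 mm off-axis, so I correct and descend.

```bash
python3 -m pendant '[[-1,-0.0007,0.0008,0,-0.0018],[-1,0,0,0.006,0],[-1,0,0,0.006,0],[-1,0,0,0,0]]'; python3 -m pendant '[[-1,0,0,0.006,0],[-1,0,0,0,0]]';  python3 s.py .5608 .0181 83.8
```

```text
clock: 11.42
tcp_pos: [0.5597, 0.0172, 0.0773]
orientation: [-0.001, 0.744, 0.668, -0.001]
wrist_force: [-0.7, 0.3, -4.8]
finger_gap: 0.0222
grip_force: 90.5
clock: 11.68
tcp_pos: [0.5601, 0.0172, 0.0717]
orientation: [-0.0, 0.744, 0.668, -0.0]
wrist_force: [-1.3, 0.3, -5.0]
finger_gap: 0.0222
grip_force: 90.5
head 83.80092561691322 turn 1.6155062747861127e-05 pos [0.5601 0.0172 0.0717] shift(now axes) [ 0.0009  0.0006 -0.    ] [-1.315   0.266  -4.9894] 11.675
```

```bash
python3 -m pendant '[[-1,0,0,0.006,0],[-1,0,0,0.004,0],[-1,0,0,0,0]]'; python3 -m pendant '[[-1,0,0,0.002,0],[-1,0,0,0,0]]'
```

```text
clock: 12.05
tcp_pos: [0.5601, 0.0172, 0.0617]
orientation: [-0.0, 0.744, 0.668, -0.0]
wrist_force: [0.2, -0.0, -5.0]
finger_gap: 0.0222
grip_force: 90.5
clock: 12.3
tcp_pos: [0.5605, 0.0172, 0.0602]
orientation: [0.0, 0.744, 0.668, -0.0]
wrist_force: [0.2, 0.0, -4.5]
finger_gap: 0.0228
grip_force: 90.5
```

```bash
python3 -m pendant '[[-1,0,0,0.001,0],[-1,0,0,0.0007,0],[-1,0,0,0,0]]'; python3 -m pendant '[[-0.5,0,0,0,0],[0.3,0,0,0,0],[1,0,0,0,0],[1,0,0,0,0],[1,0,0,0,0]]';python3 -m pendant '[[1,0,0,-0.03,0],[1,0,0,-0.04,0],[1,0,0,-0.04,0],[1,0,0,-0.04,0],[1,0,0,-0.04,0],[1,0,0,0,0],[1,0,0,0,0]]'
python3 w.py w8.png; python3 -c "
import cv2
a=cv2.imread('pics/w8.png')[20:240,180:420];cv2.imwrite('pics/c8.png',cv2.resize(a,None,fx=2.7,fy=2.7,interpolation=cv2.INTER_CUBIC))"
```

```text
clock: 12.68
tcp_pos: [0.5607, 0.0172, 0.0592]
orientation: [0.0, 0.744, 0.668, 0.0]
wrist_force: [-1.1, 0.6, 3.4]
finger_gap: 0.0225
grip_force: 91.3
clock: 13.3
tcp_pos: [0.5606, 0.0172, 0.0585]
orientation: [0.0, 0.744, 0.668, -0.0]
wrist_force: [-0.5, 0.1, 0.5]
finger_gap: 0.0852
grip_force: 0.0
clock: 14.18
tcp_pos: [0.5604, 0.0172, 0.2481]
orientation: [-0.0, 0.744, 0.668, -0.0]
wrist_force: [0.3, 0.4, -0.2]
finger_gap: 0.0852
grip_force: 0.0
[0.55997711 0.01726426 0.24742709] 14.225
```

View pics/c8.png

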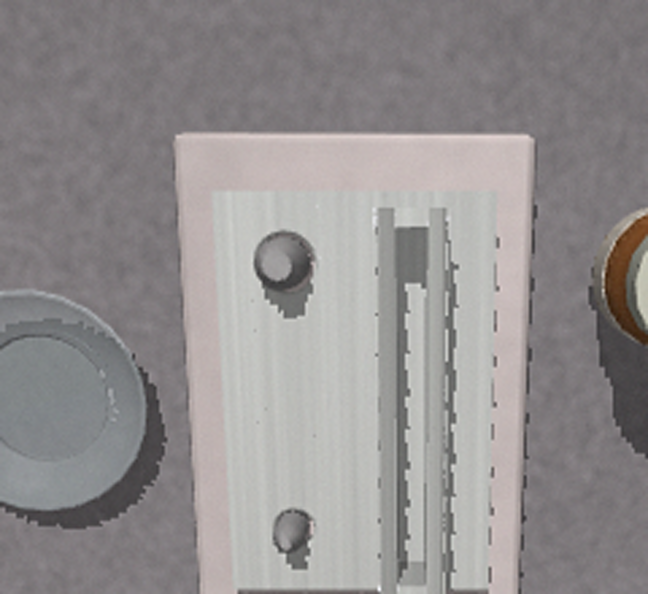

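The plate sits flat, both pins through their holes (crop (284,262) and (292,530)), and the dish and jar are untouched. Next I go to the rack.

```bash
python3 -m pendant '[[1,0.04,-0.01,-0.01,0],[1,0.05,-0.012,-0.01,0],[1,0.05,-0.012,-0.01,0],[1,0.05,-0.012,-0.01,0],[1,0.05,-0.012,-0.01,0],[1,0.04,-0.01,-0.01,0],[1,0,0,-0.01,-0.15],[1,0,0,0,-0.15]]' 60
python3 -m pendant '[[1,0,0,0,-0.16],[1,0,0,0,0],[1,0,0,0,0],[1,0,0,0,0]]'; python3 w.py w9.png
```

```text
clock: 15.22
tcp_pos: [0.5227, 0.3038, 0.3174]
orientation: [-0.0, 0.634, 0.774, -0.001]
wrist_force: [-0.2, -0.6, -0.1]
finger_gap: 0.0857
grip_force: 0.0
clock: 15.72
tcp_pos: [0.5231, 0.3028, 0.3181]
orientation: [-0.0, 0.573, 0.819, -0.0]
wrist_force: [-0.7, 0.2, 0.6]
finger_gap: 0.0853
grip_force: 0.0
[0.52316022 0.3028169  0.31831267] 15.775
```

View pics/w9.png

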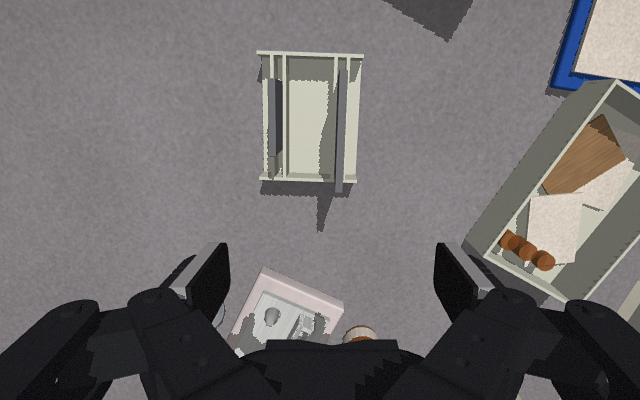

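The rack is at (310,117). The long panel is the dark strip near column 341, rows 57–192, and the short panel is near column 273. I'll measure it numerically.

Run:
```python
from h import *
np.set_printoptions(precision=4,suppress=True)
im=cv2.imread("pics/w9.png");d=np.load("pics/w9.png.npz");K,T=d["K"],d["T"]
for r in range(45,200,12): print(r,im[r,328:360].max(1))
print("col",im[45:75,341].max(1),im[180:205,339].max(1))
print(atz([[342,57],[339,192]],K,T,.106))
```

```text
45 [133 133 133 129 127 131 136 136 136 139 132 134 134 133 137 133 135 132
 134 131 130 128 128 125 125 126 127 127 128 123 127 130]
57 [ 78  79  75  78  78  76 150 209 206 205 102 106 106 108 143 137 139 137
 142 209 205 206 202 166 172 170 171 205 203 206 202 204]
69 [122 119 121 119 121 121 213 206 206 161 115 115 113 115 114 111 111  91
 144 206 210 209 113 121 115 121 121 121 119 118 119 211]
81 [115 120 122 117 119 167 206 208 212  94  42  96 119 116 115 116 116 116
 112 141 213 157 114 131 132 130 130 208 205 204 203 205]
93 [116 121 118 122 120 115 121 120 124  61  48 115 118 115 116 118 115 117
 107 212 206 205 203 203 205 204 205 204 205 202 206 206]
105 [117 121 120 119 121 121 120 122 105  47  95 121 116 116 112 115 113 112
 139 208 208 204 205 205 203 202 204 205 203 206 206 140]
117 [120 120 120 119 118 120 120 124  62  50 111 114 114 115 116 114 111 110
 212 204 200 205 204 205 204 205 202 203 204 207 185 127]
129 [121 119 122 121 121 122 120 103  44  77 119 116 114 114 114 114 112 169
 206 202 200 201 203 203 203 203 201 202 206 206 130 132]
141 [119 119 119 119 120 
[... 228 characters left out ...]
187 133 134 136]
165 [116 119 119 119 120 120  79  45 115 113 112 112 113 111 113 126 209 205
 203 203 202 201 202 201 202 203 207 206 126 136 132 129]
177 [ 93  95 114 119 116 114  71  57 119 113 113 112 114 111 114 168 209 160
 164 164 160 167 164 163 163 165 164 166 152 138 139 133]
189 [ 76  74  73  71  75  77  70 106 113 113 114 116 112 116  89  77  74  77
  79  75  77  76  79 142 138 140 138 136 133 132 133 132]
col [133 137 135 134 134 136 137 135 175 205 206 201 108  81  84 105 123 123
 121 122 121 119 123 122 115 117 115 117 114 118] [112 113 111 114 113 112 114 115 112 116 111 114 100  75  75  80  84 139
 135 134 137 135 136 142 137]
[[0.4978 0.4039 0.106 ]
 [0.5404 0.2806 0.106 ]]
```

```bash
cat > t.py <<'E'
from h import *
np.set_printoptions(precision=4,suppress=True)
d=np.load("pics/w9.png.npz");K,T=d["K"],d["T"]
rows=np.array([81,93,105,117,129,141,153,165,177,189])
l=np.array([338.8,338.7,338.0,337.8,337.3,336.9,336.4,335.6,335.5,334.8]);r=np.array([346.8,346.5,346.3,345.5,345.2,344.1,344,343.1,342.7,342.1])
f=np.polyfit(rows,(l+r)/2,1);print(f,(r-l))
A=atz([[np.polyval(f,68.5),68.],[np.polyval(f,192),192]],K,T,.106);d=A[0]-A[1]
h=np.degrees(np.arctan2(d[1],d[0]));c=A.mean(0);print(A,np.linalg.norm(d),"head",h,"centre",c)
st=env.get_state();q=st["orientation"];M=R.from_quat([q[1],q[2],q[3],q[0]]).as_matrix()
hh=np.degrees(np.arctan2(M[1,0],M[0,0]));Rz=R.from_euler("z",h-hh,degrees=True).as_matrix()@M
print("turn",np.radians(hh-h),"shift after turn",Rz.T@(c-st["tcp_pos"]),st["tcp_pos"])
E
python3 t.py
```

```text
[ -0.0418 346.447 ] [8.  7.8 8.3 7.7 7.9 7.2 7.6 7.5 7.2 7.3]
[[0.5025 0.3953 0.106 ]
 [0.5399 0.2804 0.106 ]] 0.12078007266653096 head 108.01154237100361 centre [0.5212 0.3379 0.106 ]
turn 0.03624754461547523 shift after turn [0.034  0.0091 0.2123] [0.5232 0.3028 0.3183]
```

```bash
python3 -m pendant '[[0,0,0,0,0.036],[0,0.034,0.009,0.02,0],[0,0,0,0.04,0],[0,0,0,0.04,0],[0,0,0,0.03,0],[0,0,0,0,0],[0,0,0,0,0]]' 60; python3 s.py .5212 .3379 108.01
```

```text
clock: 16.65
tcp_pos: [0.5218, 0.3383, 0.1899]
orientation: [0.0, 0.587, 0.809, 0.001]
wrist_force: [-0.9, 0.2, 0.3]
finger_gap: 0.0426
grip_force: 0.0
head 108.05223175170953 turn 0.0007370831162159082 pos [0.5218 0.3383 0.1899] shift(now axes) [-0.0002 -0.0007 -0.    ] [-0.9078  0.221   0.2743] 16.65
```

Run:
```python
from h import *
np.set_printoptions(precision=4,suppress=True)
im,K,T=shot("wrist","w10.png");g=im.max(2)
st=env.get_state();q=st["orientation"];M=R.from_quat([q[1],q[2],q[3],q[0]]).as_matrix()
for x in(.05,.03,.0,-.03):
    w=np.array([.5212,.3379,.106])+M@[x,0,0]; p=proj(w,K,T)[0];print(x,p)
    r=int(round(p[1]));c=int(p[0])
    if 0<r<400: print(c-18,g[r,c-18:c+18])
```

```text
0.05 [328.1106 126.2891]
310 [218 222 215 122 127 129 126 150 223 222 117  82 106 126 124 122 120 122
 125 122 122 124 123 118  89 193 219 217 219 215 219 217 217 216 216 217]
0.03 [328.2282 158.7421]
310 [219 220 215 121 126 128 125 128 129 128 128 130  95 124 122 122 123 123
 125 122 124 123 123 118  88 192 223 217 216 216 216 214 215 217 215 216]
0.0 [328.3942 204.5477]
310 [125 126 125 128 125 125 126 126 126 125 125 127  87 120 121 121 122 120
 122 122 120 122 124 116  87 227 216 216 214 213 215 216 215 215 213 216]
-0.03 [328.5488 247.2191]
310 [100 100 105 103 101 103 101 101 102 123 128 126 103 104 122 120 120 121
 122 122 120 121 120 114 100 226 218 215 217 193 172 173 174 174 171 175]
```

Panel centred to within 0.2 mm of prediction, so I descend and grip.

```bash
python3 -m pendant '[[0,0,-0.0007,0.03,0],[0,0,0,0.04,0],[0,0,0,0.024,0],[0,0,0,0.01,0],[0,0,0,0,0]]'; python3 -m pendant '[[-0.5,0,0,0,0],[-1,0,0,0,0],[-1,0,0,0,0],[-1,0,0,0,0]]' 60;  python3 s.py .5212 .3379 108.01
```

```text
clock: 17.32
tcp_pos: [0.5211, 0.338, 0.0853]
orientation: [0.0, 0.587, 0.809, 0.0]
wrist_force: [-1.0, 0.1, -0.5]
finger_gap: 0.0427
grip_force: 0.0
clock: 17.82
tcp_pos: [0.5209, 0.3381, 0.086]
orientation: [0.0, 0.587, 0.81, 0.001]
wrist_force: [-2.7, -1.1, 6.0]
finger_gap: 0.0077
grip_force: 59.4
head 108.09681695379176 turn 0.0015152416902178794 pos [0.5209 0.3381 0.086 ] shift(now axes) [-0.0002  0.0002  0.    ] [-2.6631 -1.1177  6.0296] 17.825
```

```bash
python3 -m pendant '[[-1,0,0,-0.02,0],[-1,0,0,-0.04,0],[-1,0,0,-0.04,0],[-1,0,0,-0.04,0],[-1,-0.03,-0.006,0,0],[-1,-0.045,-0.009,0,0],[-1,-0.05,-0.01,0,0],[-1,-0.05,-0.01,0,0]]'
python3 -m pendant '[[-1,-0.05,-0.01,0,0.141],[-1,0,0,0,0.141],[-1,0,0,0,0.141],[-1,0,0,0,0],[-1,0,0,0,0]]';  python3 s.py .5606 .0172 83.8; python3 w.py w11.png
```

```text
clock: 18.82
tcp_pos: [0.5416, 0.1593, 0.2247]
orientation: [0.0, 0.587, 0.81, 0.0]
wrist_force: [0.5, 0.7, -1.7]
finger_gap: 0.0072
grip_force: 59.1
clock: 19.45
tcp_pos: [0.5476, 0.1101, 0.2246]
orientation: [0.0, 0.743, 0.669, 0.0]
wrist_force: [-0.4, 0.2, -1.6]
finger_gap: 0.007
grip_force: 59.0
head 84.00739910815882 turn 0.003619797303071325 pos [0.5476 0.1101 0.2246] shift(now axes) [-0.091   0.0226  0.    ] [-0.3613  0.1922 -1.6078] 19.45
[0.54758006 0.11016726 0.22458768] 19.5
```

Run:
```python
from h import *
np.set_printoptions(precision=4,suppress=True,linewidth=150)
def prof(i,w,n=16,ax=0):
    d=np.load(f"pics/w{i}.png.npz");K,T=d["K"],d["T"];g=cv2.imread(f"pics/w{i}.png").max(2);p=proj(w,K,T)[0];c,r=np.round(p).astype(int)
    print(i,p, (c-n,g[r,c-n:c+n+1]) if ax==0 else (r-n,g[max(r-n,0):r+n+1,c]))
a=np.radians(83.8);ux=np.array([np.cos(a),np.sin(a),0]);c=np.array([.5606,.0172,.067])
for x in(.06,.03,0,-.03): prof(8,c+ux*x)
uy=np.array([ux[1],-ux[0],0])
prof(8,c+ux*.069+uy*.009,12,1)   # rail far end
a2=np.radians(84.0);u=np.array([np.cos(a2),np.sin(a2),0]);t=np.array([.54758,.11017,.2246+.020])
prof(11,t+u*.06,14,1);prof(11,t+u*.045)
```

```text
8 [330.4606 106.5275] (np.int64(314), array([197, 195, 194, 190, 195, 179, 164, 154, 153, 154, 154, 150, 127, 109, 114, 114, 117, 115, 115, 110, 116, 115, 113, 115, 140, 175, 170, 171,
       165, 164, 142, 130, 195], dtype=uint8))
8 [330.5194 140.8401] (np.int64(315), array([192, 195, 194, 191, 198, 161, 154, 156, 154, 152, 147, 144, 107, 109, 115, 191, 193, 189, 189, 194, 196, 191, 162, 156, 170, 172, 168, 164,
       157, 139, 127, 107, 110], dtype=uint8))
8 [330.5753 173.446 ] (np.int64(315), array([192, 192, 190, 190, 193, 168, 154, 155, 156, 154, 147, 139,  98, 110, 109, 110, 196, 186, 190, 191, 195, 194, 161, 154, 171, 172, 165, 163,
       150, 157, 178, 107, 107], dtype=uint8))
8 [330.6285 204.4695] (np.int64(315), array([186, 187, 192, 190, 189, 178, 154, 152, 154, 150, 147, 164,  88, 110, 109, 107, 187, 187, 189, 189, 189, 190, 129, 175, 171, 168, 165, 163,
       145, 171, 153, 107, 197], dtype=uint8))
8 [340.7766  95.87  ] (np.int64(84), array([203, 205, 200, 203, 204, 203, 202, 198, 199, 199, 197, 197, 193, 168, 168, 167, 168, 169, 169, 168, 167, 169, 165, 171, 170], dtype=uint8))
11 [327.852  120.1344] (np.int64(106), array([148, 145, 145, 146, 142,  91,  95,  98,  94,  97,  97,  95,  97,  96,  96, 127, 129, 123, 121, 120, 120, 120, 120, 121, 119, 122, 116, 121,
       124], dtype=uint8))
11 [328.0235 167.9001] (np.int64(312), array([231, 232, 232, 232, 232, 234, 238, 145, 104, 113, 121, 123, 120, 124, 121, 122, 120, 121, 121, 122, 122, 119, 119, 119, 121, 119, 123, 122,
       122, 121, 108,  94, 109], dtype=uint8))
```

```bash
python3 -m pendant '[[-1,-0.03,0.007,0,0.0036],[-1,-0.03,0.008,0,0],[-1,-0.0315,0.0078,0,0],[-1,0,0,0.02,0],[-1,0,0,0.02,0],[-1,0,0,0,0],[-1,0,0,0,0]]';  python3 s.py .5608 .0168 83.8
```

```text
clock: 20.38
tcp_pos: [0.5606, 0.0167, 0.1853]
orientation: [0.0, 0.745, 0.667, 0.0]
wrist_force: [-0.4, -0.1, -1.5]
finger_gap: 0.0071
grip_force: 58.9
head 83.70973564613483 turn -0.0015754101721324157 pos [0.5606 0.0167 0.1853] shift(now axes) [0.0001 0.0002 0.    ] [-0.3673 -0.0595 -1.5055] 20.375
```

```bash
python3 -m pendant '[[-1,0,0.0002,0.02,-0.0016],[-1,0,0,0.015,0],[-1,0,0,0,0],[-1,0,0,0,0]]';  python3 s.py .5608 .0168 83.8; python3 -m pendant '[[-1,0,0,0.004,0],[-1,0,0,0.004,0],[-1,0,0,0,0]]';  python3 s.py .5608 .0168 83.8
```

```text
clock: 20.88
tcp_pos: [0.5608, 0.0165, 0.1502]
orientation: [0.0, 0.745, 0.668, 0.0]
wrist_force: [0.1, -1.0, -1.0]
finger_gap: 0.0072
grip_force: 59.0
head 83.75352387496028 turn -0.0008111614055116496 pos [0.5608 0.0165 0.1502] shift(now axes) [ 0.0003 -0.     -0.    ] [ 0.1193 -0.954  -0.9858] 20.875
clock: 21.25
tcp_pos: [0.5602, 0.0165, 0.1412]
orientation: [-0.0, 0.745, 0.667, -0.0]
wrist_force: [-0.6, -0.4, -2.4]
finger_gap: 0.0074
grip_force: 59.0
head 83.74004938054361 turn -0.0010463356981241306 pos [0.5602 0.0165 0.1412] shift(now axes) [ 0.0004  0.0006 -0.    ] [-0.6417 -0.4318 -2.4019] 21.25
```

```bash
python3 -m pendant '[[-1,0,0.0003,0.006,0],[-1,0,0,0.006,0],[-1,0,0,0,0]]';  python3 -m pendant '[[-1,0,0,0.006,0],[-1,0,0,0.003,0],[-1,0,0,0,0]]'; python3 -m pendant '[[-1,0,0,0.0015,0],[-1,0,0,0,0]]'
```

```text
clock: 21.62
tcp_pos: [0.5602, 0.0165, 0.1287]
orientation: [-0.001, 0.745, 0.667, -0.001]
wrist_force: [0.1, 0.3, -1.7]
finger_gap: 0.0074
grip_force: 59.0
clock: 22.0
tcp_pos: [0.5605, 0.0165, 0.1202]
orientation: [-0.0, 0.745, 0.667, -0.0]
wrist_force: [-0.1, -0.4, -1.0]
finger_gap: 0.0074
grip_force: 59.0
clock: 22.25
tcp_pos: [0.5608, 0.0164, 0.1191]
orientation: [0.0, 0.745, 0.667, -0.0]
wrist_force: [0.2, -0.2, -1.3]
finger_gap: 0.0075
grip_force: 59.0
```

```bash
python3 -m pendant '[[-1,0,0,0.001,0],[-1,0,0,0.0007,0],[-1,0,0,0,0]]'; python3 -m pendant '[[-0.7,0,0,0,0],[0,0,0,0,0],[0,0,0,0,0],[0,0,0,-0.02,0],[0,0,0,-0.04,0],[0,0,0,-0.04,0],[0,0,0,-0.04,0]]'; python3 -m pendant '[[0,-0.04,0,-0.02,0],[0,-0.05,0,-0.02,0],[0,-0.05,0,0,0],[0,-0.05,0,0,0],[0,0,0,0,0],[0,0,0,0,0],[0,0,0,0,0]]'
python3 - <<'E'
from h import *
a=[]
shot("scene","s2.png");shot("side","d2.png")
a=cv2.imread('pics/s2.png')[110:250,250:390];b=cv2.imread('pics/d2.png')[150:290,260:400]
cv2.imwrite('pics/fin.png',np.hstack([cv2.resize(x,(400,400),interpolation=cv2.INTER_CUBIC) for x in(a,b)]))
K,T=cam("scene");K2,T2=cam("side")
an=np.radians(83.8);u=np.array([np.cos(an),np.sin(an),0]);c=np.array([.5605,.0165,.138])
for s in(-.06,.06): print((proj(c+u*s,K,T)[0]-[250,110])*400/140,(proj(c+u*s,K2,T2)[0]-[260,150])*400/140+[400,0])
E
```

```text
clock: 22.62
tcp_pos: [0.561, 0.0164, 0.1181]
orientation: [0.0, 0.745, 0.667, 0.0]
wrist_force: [-2.3, -0.5, 3.6]
finger_gap: 0.0072
grip_force: 59.9
clock: 23.5
tcp_pos: [0.5606, 0.0164, 0.2585]
orientation: [0.0, 0.745, 0.667, -0.0]
wrist_force: [1.2, -0.7, -0.3]
finger_gap: 0.0426
grip_force: 0.0
clock: 24.38
tcp_pos: [0.5402, -0.1713, 0.2974]
orientation: [-0.0, 0.744, 0.668, 0.0]
wrist_force: [0.1, 0.5, 1.0]
finger_gap: 0.0426
grip_force: 0.0
[162.94151444 228.29886341] [645.50931288  93.42734204]
[274.99016336 165.43270178] [545.86961087 148.24519484]
```

View pics/fin.png

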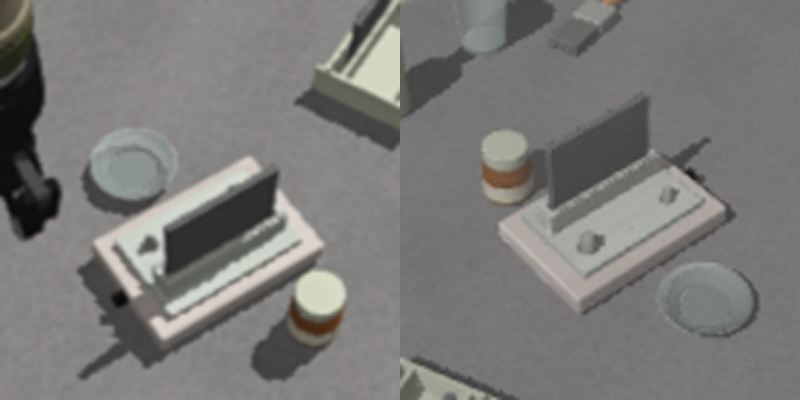

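The panel stands upright in the rail. Its top edge runs from (165,230) to (278,170), matching the projected home height. The plate is flat, and the dish, jar and short panel are in place. Handing in.

```bash
python3 -c "
from workcell import env
print(env.hand_in())"
```

```text
the job is handed in; nothing more can be done
None
```

The plate is seated flat on both pins, the long panel is fully home upright in the rail's slot and released, and the job is handed in at about 24 s on the robot's clock; the dish, jar and short panel were not disturbed.

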